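# Latch the curing box and set its timer

### The job

Close the curing box: lift the steel latch bar by its blue grip, slide the amber cover fully shut and let the bar drop into its catch behind the red striker. Then turn the timer's selector clockwise, click by click, until its pointer stands at the green dot, seated in that click and never a click past it. Leave the other things on the bench where they are.

Things in the scene. Friction and masses are not known exactly. Their poses are not given: they have to be found in the camera images.
- latch_grip (a point): Centre of the blue upright grip on the latch bar: 20 mm wide along x, 32 mm long along y, 38 mm tall; this point is 14 mm below its top, 23 mm above the bar's top face, 0.136 m above the table with the bar down. x: level, across the bar, parallel to its pivot. y (bar down): level, towards nose and striker, the way the cover closes. Pinched across x it can swivel between the fingers as the bar tilts.
- latch_nose (a point): Lower end of the tooth at the nose of the steel latch bar (18 mm wide, 10 mm thick, 164 mm long, about 120 g); the tooth is 14 mm thick along y and hangs 19 mm below the bar. The bar pivots on the sliding cover, 125 mm behind latch_grip (along -y) and 28 mm below it, and falls by its own weight. Same axes as latch_grip.
- latch (a joint): Tilt of the latch bar in rad: 0 = down (level), grows to 0.55 as the nose is lifted. The tooth runs against the striker's side unless the bar is up by at least 0.15 (grip raised about 20 mm); resting on top of the striker it reads about 0.11. Lifting the grip straight up 30 mm is fine: the cover gives way a few mm.
- cover (a joint): Opening of the amber clear cover (124 by 130 mm) in m: 0 = fully shut against its stop, 0.09 = fully open. It slides level with about 2 N of friction, closing along the y axis of latch_grip, and carries the latch bar with it.
- striker (a point): Middle of the top edge of the red striker (50 mm wide, 10 mm thick along y, 20 mm tall, top 0.100 m above the table), fixed near the +y end of the curing box, axes as latch_grip with the bar down. With cover shut and bar down the tooth stands behind it (+y) with 4 mm of play, and latch_grip lies 10 mm short of it along y.
- curing_box: Grey curing box, fixed, 150 mm along x, 280 mm along y, 80 mm tall, with an open chamber under the cover. Origin: centre of the underside; y is the closing direction of the cover.
- dial_grip (a point): Centre of the grip bar of the grey timer selector, on its upright axis: bar 66 mm long along x, 16 mm wide along y, 34 mm tall; this point is 14 mm below its top, 30 mm above the console's top, 0.110 m above the table. Under the bar is a 72 mm disc, 10 mm high. x points along the white pointer line, z up.
- dial (a joint): Angle of the selector in rad, growing clockwise seen from above: 0 = first dot, one click each 0.5236 (30 degrees), green dot at 2.0944 (fifth position), stop at 3.1416. It starts at one of the first three positions, two to four clicks before the green dot. A spring detent (about 0.06 N m) pulls it into the nearest click when let go.
- console: Timer console, fixed, grey with a black top, 140 by 140 by 80 mm. Origin: centre of the underside. Seven dots lie on its top around the selector, one for each click, 30 degrees apart; the fifth, larger and green, is in the direction of this x axis from the selector's axis, which stands at the centre.
- tile: Teal clay tile, 60 by 50 by 12 mm, lying inside the curing box; leave it. Origin: centre of its underside.
- blocks: Pair of stacked wooden blocks, 90 by 65 by 42 mm, a bystander. Origin: centre of the underside.
- brush: Flat brush with a blue handle, 180 mm long, lying on the table between the curing box and the timer, a bystander. Origin: on its underside near the middle; it lies along x.
- yellow_bowl: Yellow plastic bowl, 96 mm across, 45 mm high, a bystander. Origin: centre of the underside.
- tub: Clear plastic tub with clay scraps, 130 by 100 by 60 mm, a bystander. Origin: centre of the underside.
- jar: Pale jar with a white lid, 64 mm across, 80 mm high, a bystander. Origin: centre of the underside.
- wax_block: Yellow-green wax block, 100 by 50 by 20 mm, on the plywood board, a bystander. Origin: centre of the underside.
There are look-alikes about, which are no part of the job. Leave any pink look-alike of the console alone.

How it is judged:
By the outcome, as a careful person would: the job done as asked, in the order asked, and still so for the second after the job is handed in, with the robot touching nothing.
It also fails if it takes over 64 s, if anything falls off the work surface, if the arm or the gripper's body presses on something with over 40 N, if the wrist force passes 120 N, or if a joint passes its speed limit or range.

### The arm

A 6-joint arm with a two-finger parallel gripper is mounted at the origin on the work surface. World frame = base frame: x ahead of the robot, y to its left, z up, the work surface at z = 0. Lengths are in m, angles in rad, forces in N, time in s.
With the tool pointing down it reaches from about 0.25 to 0.725 m from the base axis. Payload 4 kg.
Tool frame: the origin (TCP) lies between the finger pads; the fingertips stand 19 mm ahead of it and the grasp point (between the pads) is the TCP; z points along the fingers, y is the line along which they close (so a half turn about z gives the same grasp; the last joint's range is limited). The gripper opens to 85 mm and grips with 20 to 120 N. Pads are 22 mm wide; open, the fingers measure 114 mm over their backs; the gripper's body (76 mm by 85 mm) begins 54 mm behind the grasp point. The pads swing forward as they close: fully open they stand 13 mm farther back than shut.
Start: joints at [-1.245, 0.241, 0.005, 1.335, 0, 1.571], TCP at [0.16, -0.474, 0.228] pointing down, gripper open.
Joint ranges: [-2.72, 2.72], [-1.05, 1.87], [-1.09, 1.28], [-1.99, 2.15], [-1.42, 1.44], [-3.14, 3.14]. Speed limits (rad/s): [2.79, 2.79, 3.14, 3.14, 3.14, 3.14].

### API

Orientations are given as a rotation vector (axis times angle).
In Python, from cell import status, get_image, env, boxes_of, landmark_of gives the robot as it stands. The module is installed in compiled form; this text tells all that it offers.
- The arm moves only by the tool servo_tool, never from a script. Its argument "deltas" is a list of rows, each a list of 7 numbers: the shift along the tool's x, y, z as a fraction of full scale, then the turn, a rotation vector about the tool's x, y, z as a fraction of full scale, then the closure, from -1 (fully open) to 1 (shut). A call has 1 to 5 rows; each row is the pose to reach, as a shift and turn from the pose commanded when the call began, along the tool's axes at that moment; what a row does not reach only later rows make up. Full scale, the value 1, is 80 mm for a shift and 30 degrees for a turn. A row lasts 1/12 s, in which the tool goes at most 41.7 mm and 7.16 degrees, less where a joint would pass 70% of its speed; a pose out of reach is approached as far as the arm can. A call with a number of a shift or a turn outside -1 to 1 is refused whole. A call with a gripper value outside its range is refused whole. The fingers move at their own pace and stop on an object; the grip force is fixed at half the most. Time passes only in rows, so rows that repeat a pose let the fingers close. It gives the time, the measured TCP pose, the force, the opening and the grip force at its end, in the units of the state.
- status.sense(): the state, without advancing time (a new reading comes with each control period).
- get_image(name): name is "side" or "top"; returns a dict with "img" (420x560x3 uint8, red, green, blue), "camera_matrix" (3x3 intrinsics, pixels), "xyz" and "attitude" of the camera in the world. Camera axes: x right, y down, z forward; pixel columns grow to the right and rows downward; lengths in m; the calibration is good to about 2 mm. A picture is of the moment at which its call begins. There is no depth.
- env.hand_in(): hands the job in; it is judged then, once.
Trained networks look in a picture, given as the dict that the camera call returned (one of the last four; its "shot" number tells which), for a name from the list of things; names that differ only in an ending like _2 or _b are one class to them, and where a whole thing is asked for, a point or a joint stands for the part that bears it (a point fixed in the world has none). Each returns a list of dicts, best first, with "confidence" (0 to 1); they miss things now and then, are a little off and sometimes report something else, mostly with a low value. They report only what shows in the picture. A call takes as long as a camera call. They do not tell look-alikes from the thing itself.
- boxes_of(picture, target): "bbox" ([left, top, right, bottom] in pixels, round what is visible of it).
- landmark_of(picture, target): "at" ([column, row] in pixels: a listed point, or the origin of a listed thing).
The state is a dict: "time": time; "joint_pos": joint angles; "qd": joint speeds; "effort": joint torques, N m; "tool_pos": TCP position; "tcp_rot": TCP orientation; "ft_force": force on the tool from outside, world axes, zero at the start; "torque": the same for the moment, N m; "grip_width": finger opening in m; "gripper_force": force on a finger pad.
Only numpy, scipy, OpenCV 4.12 (cv2) and the standard library are available. Lean on these libraries where they do the work, as an engineer would, in place of code of your own. Each camera call takes 0.05 s, during which the arm holds its last target. There are 200 camera calls.

## Working session

There is one attempt and no reset: what is moved stays moved. The work goes in short steps, Python scripts to look and compute and a tool call to move; the robot and the scene stay as the last step left them, time stands still between calls to the robot, and variables do not carry over. Pictures are saved under pics/ and viewed, at most 10 in all, crops included, and the job is handed in when it is done.

Besides the shell and the picture viewer there is one more tool, called after "Emit:" as name([rows], argument=value, ...), one row to a line, values as JSON. servo_tool: Moves the arm, as the interface text tells. Its arguments: {"type":"object","properties":{"deltas":{"type":"array","items":{"type":"array","items":{"type":"number","minimum":-1,"maximum":1}}}},"required":["deltas"]}

```bash
mkdir -p pics
cat > h.py <<'E'
import numpy as np,cv2
from scipy.spatial.transform import Rotation as R
from cell import status,get_image,env,boxes_of,landmark_of
def rot(p):
    a=np.array(p["attitude"],float)
    return a if a.shape==(3,3) else (R.from_rotvec(a).as_matrix() if a.size==3 else R.from_quat(a).as_matrix())
def ray(p,uv):
    K=np.array(p["camera_matrix"]);d=rot(p)@np.linalg.inv(K)@np.array([uv[0],uv[1],1.]);return np.array(p["xyz"],float),d
def onz(p,uv,z):
    o,d=ray(p,uv);return o+d*(z-o[2])/d[2]
def proj(p,X):
    c=rot(p).T@(np.array(X)-np.array(p["xyz"]));u=np.array(p["camera_matrix"])@c;return u[:2]/u[2]
def tri(rs):
    A=0;b=0
    for o,d in rs:
        d=d/np.linalg.norm(d);M=np.eye(3)-np.outer(d,d);A=A+M;b=b+M@o
    return np.linalg.solve(A,b)
def save(p,n,crop=None,f=1):
    im=cv2.cvtColor(p["img"],cv2.COLOR_RGB2BGR)
    if crop: l,t,r,b=crop;im=im[t:b,l:r]
    cv2.imwrite("pics/"+n,cv2.resize(im,None,fx=f,fy=f,interpolation=cv2.INTER_CUBIC))
E
python3 - <<'E'
from h import *
np.set_printoptions(precision=3,suppress=True)
P={n:get_image(n) for n in("top","side")}
print(P["top"]["attitude"],P["top"]["xyz"],P["side"]["xyz"])
Z=dict(latch_grip=.136,latch_nose=.08,striker=.1,curing_box=0,dial_grip=.11,console=0)
for n,p in P.items():
    save(p,n+"0.png",None,1.4)
    for t,z in Z.items():
        print(n,t,[(np.round(d["at"],1),round(d["confidence"],2),onz(p,d["at"],z)) for d in landmark_of(p,t)[:3]])
print(status.sense())
E
```

```text
[-2.113  2.153 -0.186] [0.293 0.153 1.567] [0.531 0.927 0.943]
top latch_grip [(array([414.5, 196.4]), 0.56, array([ 0.568, -0.232,  0.136])), (array([323.4, 271.8]), 0.32, array([0.372, 0.019, 0.136])), (array([251.5, 216.5]), 0.2, array([0.522, 0.205, 0.136]))]
top latch_nose [(array([400.5, 197.3]), 0.77, array([ 0.577, -0.208,  0.08 ])), (array([403.7, 200.3]), 0.49, array([ 0.568, -0.216,  0.08 ]))]
top striker [(array([377.7, 198.6]), 0.86, array([ 0.571, -0.14 ,  0.1  ]))]
top curing_box [(array([406.9, 198.6]), 0.62, array([ 0.588, -0.246,  0.   ]))]
top dial_grip [(array([253.1, 220.6]), 0.77, array([0.514, 0.202, 0.11 ])), (array([244.6, 300.2]), 0.57, array([0.302, 0.227, 0.11 ]))]
top console [(array([254.9, 225.3]), 0.92, array([0.517, 0.201, 0.   ])), (array([245.9, 298.7]), 0.86, array([0.307, 0.229, 0.   ])), (array([128.8, 238. ]), 0.57, array([0.487, 0.566, 0.   ]))]
side latch_grip [(array([276., 120.]), 0.52, array([ 0.576, -0.255,  0.136])), (array([216.8, 164.5]), 0.35, array([ 0.749, -0.03 ,  0.136]))]
side latch_nose [(array([204.3, 260.1]), 0.55, array([0.754
[... 325 characters left out ...]
ay([295.3, 227. ]), 0.95, array([0.519, 0.197, 0.11 ])), (array([382.4, 235.9]), 0.78, array([0.294, 0.231, 0.11 ]))]
side console [(array([296.9, 254. ]), 0.86, array([0.514, 0.203, 0.   ])), (array([372.2, 260.2]), 0.73, array([0.305, 0.227, 0.   ]))]
{'time': 0.7, 'joint_pos': array([-1.245,  0.241,  0.005,  1.335,  0.   ,  1.571]), 'qd': array([-0.001, -0.   , -0.   , -0.   , -0.   , -0.   ]), 'effort': array([  0.   , -37.207,  25.264,   0.001,  -0.   ,   0.   ]), 'tool_pos': array([ 0.16 , -0.474,  0.228]), 'tcp_rot': array([3.1  , 0.509, 0.   ]), 'ft_force': array([-0.542, -0.199,  0.102]), 'torque': array([0.011, 0.02 , 0.02 ]), 'gripper_force': 0.0, 'grip_width': 0.0855566222583658}
```

View pics/top0.png

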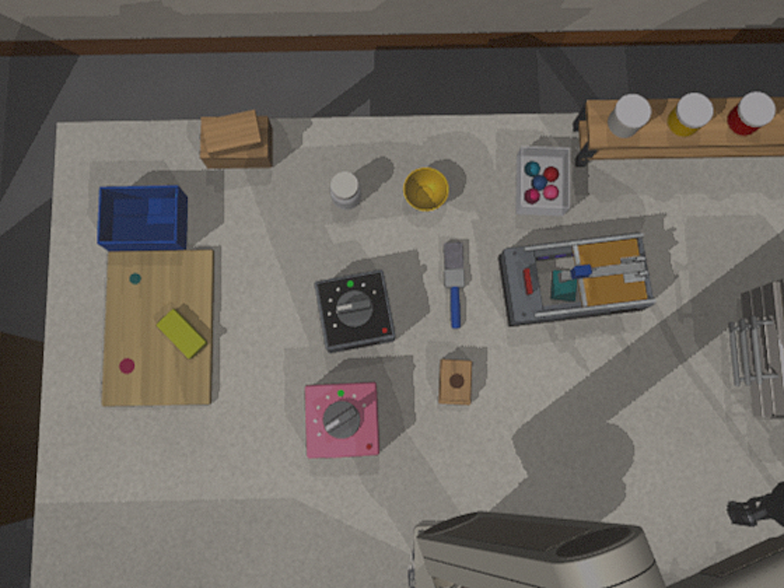

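View pics/side0.png

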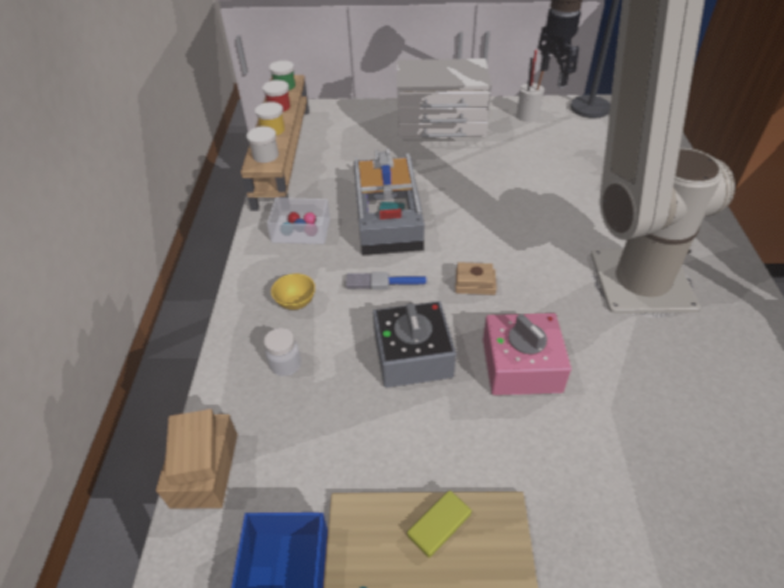

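Run:
```python
from h import *
np.set_printoptions(precision=4,suppress=True)
p=get_image("top");s=get_image("side")
a=cv2.cvtColor(p["img"],cv2.COLOR_RGB2BGR)[160:255,215:475];b=cv2.cvtColor(s["img"],cv2.COLOR_RGB2BGR)[100:280,240:400]
a=cv2.resize(a,None,fx=3,fy=3,interpolation=cv2.INTER_CUBIC);b=cv2.resize(b,None,fx=1.7,fy=1.7,interpolation=cv2.INTER_CUBIC)
c=np.zeros((a.shape[0]+b.shape[0],780,3),np.uint8);c[:a.shape[0]]=a;c[a.shape[0]:,:b.shape[1]]=b
cv2.imwrite("pics/crop1.png",c)
def blob(p,lo,hi,box):
    h=cv2.cvtColor(p["img"],cv2.COLOR_RGB2HSV);m=cv2.inRange(h,lo,hi);k=np.zeros_like(m);l,t,r,bb=box;k[t:bb,l:r]=1;m=m*k
    n,lab,st,ce=cv2.connectedComponentsWithStats(m);i=1+np.argsort(-st[1:,4])[:2];return [(st[j,4],ce[j],st[j,:4]) for j in i]
blue=((105,120,50),(125,255,255));red=((170,120,60),(180,255,255));red2=((0,120,60),(6,255,255));gr=((45,120,60),(75,255,255))
for n,q,bx,cb in(("top",p,(350,160,475,240),(215,185,290,255)),("side",s,(250,100,310,180),(260,210,330,280))):
    for nm,c,z,B in(("blue",blue,.136,bx),("red",red,.095,bx),("red2",red2,.095,bx),("green",gr,.08,cb)):
        print(n,nm,[(x[0],x[1],x[2],onz(q,x[1],z)) for x in blob(q,*c,B)])
# amber cover min area rect & console top
for nm,lo,hi,B,z in(("amber",(10,150,60),(22,255,255),(350,160,475,240),.085),("black",(0,0,0),(180,255,45),(215,185,290,255),.08)):
    m=cv2.inRange(cv2.cvtColor(p["img"],cv2.COLOR_RGB2HSV),lo,hi);k=np.zeros_like(m);k[B[1]:B[3],B[0]:B[2]]=1
    pts=cv2.findNonZero(m*k);r=cv2.boxPoints(cv2.minAreaRect(pts));print(nm,[onz(p,u,z)[:2] for u in r])
```

```text
top blue [(np.int32(103), array([414.8252, 193.5049]), array([408, 189,  15,  10], dtype=int32), array([ 0.5759, -0.2333,  0.136 ])), (np.int32(1), array([399., 183.]), array([399, 183,   1,   1], dtype=int32), array([ 0.6055, -0.1925,  0.136 ]))]
top red [(np.int32(1), array([375., 200.]), array([375, 200,   1,   1], dtype=int32), array([ 0.5678, -0.1335,  0.095 ])), (np.int32(1), array([379., 206.]), array([379, 206,   1,   1], dtype=int32), array([ 0.5508, -0.1437,  0.095 ]))]
top red2 [(np.int32(66), array([376.8182, 200.3939]), array([374, 192,   6,  18], dtype=int32), array([ 0.5666, -0.1385,  0.095 ]))]
top green [(np.int32(21), array([249.8095, 202.1429]), array([248, 200,   5,   5], dtype=int32), array([0.571 , 0.2117, 0.08  ]))]
side blue [(np.int32(46), array([275.5435, 124.087 ]), array([273, 119,   5,  12], dtype=int32), array([ 0.5769, -0.2321,  0.136 ]))]
side red []
side red2 [(np.int32(73), array([278.4384, 152.3973]), array([272, 150,  14,   6], dtype=int32), array([ 0.5674, -0.1352,  0.095 ]))]
side green [(np.int32(16), array([276.   , 237.875]), array([274, 236,   5,   4], dtype=int32), array([0.5706, 0.2091, 0.08  ]))]
amber [array([ 0.6382, -0.2448]), array([ 0.6557, -0.361 ]), array([ 0.5289, -0.372 ]), array([ 0.5119, -0.2575])]
black [array([0.5706, 0.2754]), array([0.5917, 0.1524]), array([0.4559, 0.13  ]), array([0.4354, 0.2511])]
```

View pics/crop1.png

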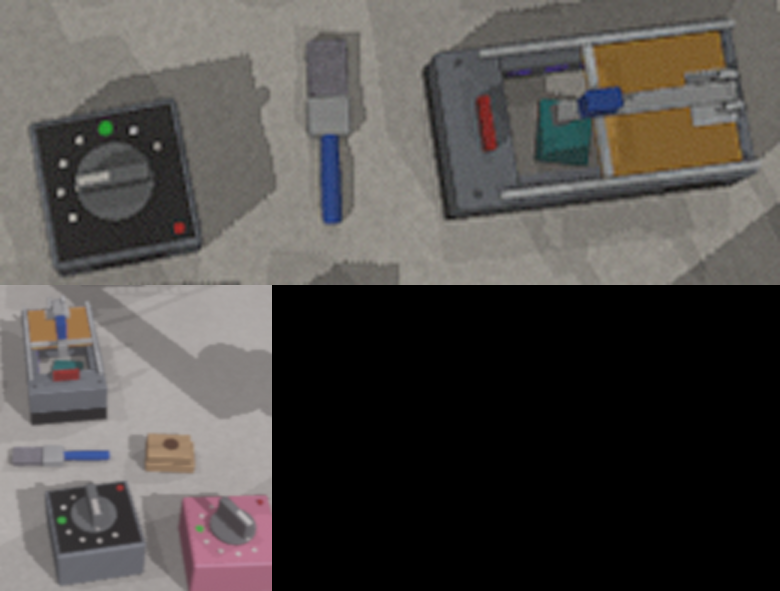

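Candidates seen in top0 (original pixels):
- **Latch grip:** the blue upright at (415,194) on the box. The brush handle at (325,218) is also blue, but it lies flat, so it isn't the grip.
- **Selector:** the black-top console at (253,220). The pink look-alike at (244,299) is to be left alone.

The crop confirms both choices. The cover is about 86 mm open. The pointer is at the second dot, so it needs three clicks clockwise. I'm moving now.

Emit:
servo_tool([
  [0.25,-0.05,-0.05,0,0,-0.22,-1],
  [0.5,-0.1,-0.1,0,0,-0.44,-1],
  [0.75,-0.15,-0.1,0,0,-0.66,-1],
  [0.98,-0.2,-0.1,0,0,-0.87,-1],
])

```text
time: 1.13
tool_pos: [0.23, -0.4332, 0.2362]
tcp_rot: [2.901, 1.204, 0.0]
ft_force: [0.7, -0.1, 0.0]
grip_width: 0.0854
gripper_force: 0.0
```

Emit:
servo_tool([
  [0.25,0.06,-0.05,0,0,-0.22,-1],
  [0.5,0.12,-0.1,0,0,-0.44,-1],
  [0.75,0.18,-0.1,0,0,-0.66,-1],
  [0.97,0.25,-0.1,0,0,-0.87,-1],
])

```text
time: 1.47
tool_pos: [0.2993, -0.3923, 0.2443]
tcp_rot: [2.554, 1.829, 0.0]
ft_force: [0.5, -0.1, -0.0]
grip_width: 0.0852
gripper_force: 0.0
```

Emit:
servo_tool([
  [0.2,0.16,-0.05,0,0,-0.22,-1],
  [0.4,0.32,-0.1,0,0,-0.44,-1],
  [0.6,0.5,-0.1,0,0,-0.66,-1],
  [0.76,0.65,-0.1,0,0,-0.87,-1],
])

```text
time: 1.8
tool_pos: [0.3687, -0.3519, 0.2523]
tcp_rot: [2.074, 2.358, 0.0]
ft_force: [0.1, 0.2, -0.5]
grip_width: 0.085
gripper_force: 0.0
```

Emit:
servo_tool([
  [0.13,0.3,0,0,0,0,-1],
  [0.26,0.6,0,0,0,0,-1],
  [0.39,0.92,0,0,0,0,-1],
])

```text
time: 2.05
tool_pos: [0.4375, -0.3121, 0.252]
tcp_rot: [2.083, 2.352, -0.0]
ft_force: [0.2, -0.2, -0.5]
grip_width: 0.0856
gripper_force: 0.0
```

Emit:
servo_tool([
  [0.13,0.3,0,0,0,0,-1],
  [0.26,0.6,0,0,0,0,-1],
  [0.39,0.92,0,0,0,0,-1],
])

```text
time: 2.3
tool_pos: [0.5069, -0.2721, 0.252]
tcp_rot: [2.083, 2.352, -0.0]
ft_force: [0.1, -1.2, -0.1]
grip_width: 0.0855
gripper_force: 0.0
```

Emit:
servo_tool([
  [0.13,0.3,0.0,0,0,0,-1],
  [0.26,0.6,0.2,0,0,0,-1],
  [0.37,0.89,0.4,0,0,0,-1],
  [0.37,0.89,0.6,0,0,0,-1],
  [0.37,0.89,0.6,0,0,0,-1],
])

```text
time: 2.72
tool_pos: [0.5722, -0.2329, 0.1994]
tcp_rot: [-2.075, -2.35, 0.004]
ft_force: [-1.2, 0.6, -0.7]
grip_width: 0.0853
gripper_force: 0.0
```

Run:
```python
from h import *
np.set_printoptions(precision=4,suppress=True)
t=status.sense();print(t["tool_pos"],t["tcp_rot"],t["joint_pos"])
p=get_image("top");s=get_image("side")
a=cv2.cvtColor(p["img"],cv2.COLOR_RGB2BGR)[160:240,355:475];b=cv2.cvtColor(s["img"],cv2.COLOR_RGB2BGR)[90:180,230:330]
a=cv2.resize(a,(390,260),interpolation=cv2.INTER_CUBIC);b=cv2.resize(b,(390,351),interpolation=cv2.INTER_CUBIC)
c=np.zeros((351,780,3),np.uint8);c[:260,:390]=a;c[:,390:]=b
cv2.imwrite("pics/c2.png",c)
for q,f,o in((p,3.25,(355,160)),(s,3.9,(230,90))): print((proj(q,[.574,-.234,.136])-o)*f,(proj(q,t["tool_pos"])-o)*f)
```

```text
[ 0.5722 -0.2329  0.1994] [-2.075  -2.3496  0.0039] [-0.3865  0.4966  0.3049  1.3865 -0.0001  1.0603]
[195.4544 111.1132] [214.878   97.5461]
[181.0998 131.5477] [180.8118  67.1555]
```

View pics/c2.png

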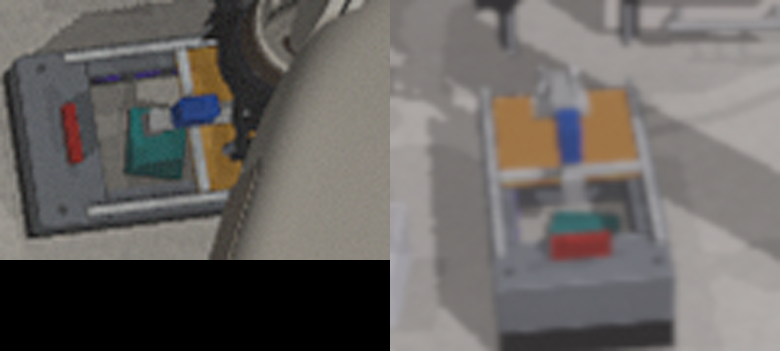

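Emit:
servo_tool([
  [0,0,0.25,0,0,0,-1],
  [0,0,0.5,0,0,0,-1],
  [0,0,0.7,0,0,0,-1],
  [0,0,0.8,0,0,0,-1],
  [0,0,0.8,0,0,0,-1],
])

```text
time: 3.23
tool_pos: [0.5717, -0.2351, 0.1392]
tcp_rot: [-2.082, -2.349, 0.001]
ft_force: [-0.2, -0.3, -0.6]
grip_width: 0.0856
gripper_force: 0.0
```

Emit:
servo_tool([
  [0,0,0.0,0,0,0,0],
  [0,0,0.0,0,0,0,1],
  [0,0,0.0,0,0,0,1],
  [0,0,0.0,0,0,0,1],
  [0,0,0.0,0,0,0,1],
])

```text
time: 3.65
tool_pos: [0.5735, -0.235, 0.1409]
tcp_rot: [2.081, 2.351, 0.001]
ft_force: [-0.5, -0.1, -0.4]
grip_width: 0.0258
gripper_force: 0.0
```

Emit:
servo_tool([
  [0,0,0.0,0,0,0,1],
  [0,0,0.0,0,0,0,1],
  [0,0,0.0,0,0,0,1],
  [0,0,0.0,0,0,0,1],
  [0,0,0.0,0,0,0,1],
])

```text
time: 4.07
tool_pos: [0.575, -0.2348, 0.1412]
tcp_rot: [2.08, 2.35, 0.004]
ft_force: [5.4, 0.7, 3.6]
grip_width: 0.0178
gripper_force: 59.3
```

Emit:
servo_tool([
  [0,0.02,-0.1,0,0,0,1],
  [0,0.02,-0.2,0,0,0,1],
  [0,0.02,-0.3,0,0,0,1],
  [0,0.02,-0.4,0,0,0,1],
  [0,0.02,-0.4,0,0,0,1],
])

```text
time: 4.48
tool_pos: [0.575, -0.2347, 0.172]
tcp_rot: [2.083, 2.351, 0.001]
ft_force: [5.1, -0.0, -4.7]
grip_width: 0.0177
gripper_force: 59.0
```

Run:
```python
from h import *
s=get_image("side");save(s,"c3.png",(230,90,330,180),6)
print(status.sense()["ft_force"])
```

```text
[ 5.95869328  1.34148055 -4.92450152]
```

View pics/c3.png

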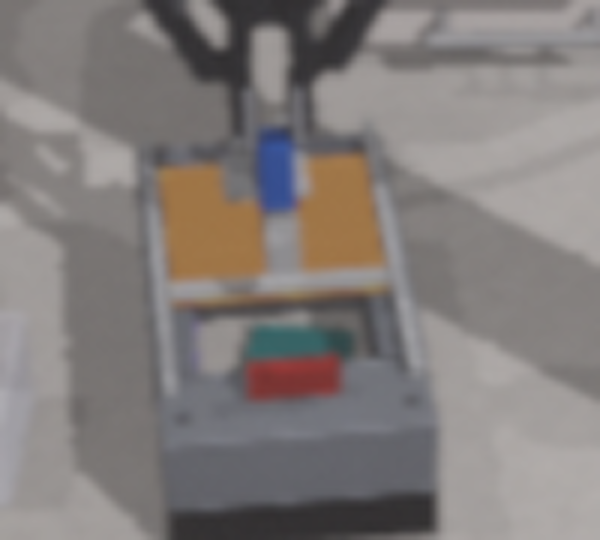

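The blue grip (at about (277,170) in the crop) is held between the fingers, with the bar tilted up and the striker clear ahead at (292,378). Next I slide the cover shut.

Emit:
servo_tool([
  [0.15,0.0,0,0,0,0,1],
  [0.33,0.0,0,0,0,0,1],
  [0.5,0.0,0,0,0,0,1],
  [0.68,0.0,0,0,0,0,1],
  [0.82,0.0,0,0,0,0,1],
])

```text
time: 4.95
tool_pos: [0.5681, -0.169, 0.1709]
tcp_rot: [2.081, 2.35, 0.002]
ft_force: [8.8, -1.9, -6.1]
grip_width: 0.0178
gripper_force: 59.4
```

Emit:
servo_tool([
  [0.03,0.0,0,0,0,0,1],
  [0.06,0.0,0,0,0,0,1],
  [0.06,0.0,0,0,0,0,1],
  [0.06,0.0,0,0,0,0,1],
])

```text
time: 5.28
tool_pos: [0.5679, -0.1672, 0.1704]
tcp_rot: [2.081, 2.347, -0.003]
ft_force: [10.0, -6.4, -10.2]
grip_width: 0.0175
gripper_force: 60.5
```

Run:
```python
from h import *
s=get_image("side");t=get_image("top")
a=cv2.cvtColor(t["img"],cv2.COLOR_RGB2BGR)[160:240,355:475];b=cv2.cvtColor(s["img"],cv2.COLOR_RGB2BGR)[90:180,230:330]
a=cv2.resize(a,(390,260),interpolation=cv2.INTER_CUBIC);b=cv2.resize(b,(390,351),interpolation=cv2.INTER_CUBIC)
c=np.zeros((351,780,3),np.uint8);c[:260,:390]=a;c[:,390:]=b
cv2.imwrite("pics/c4.png",c)
print(status.sense()["ft_force"])
```

```text
[10.55344673 -6.97198947 -8.69731904]
```

View pics/c4.png

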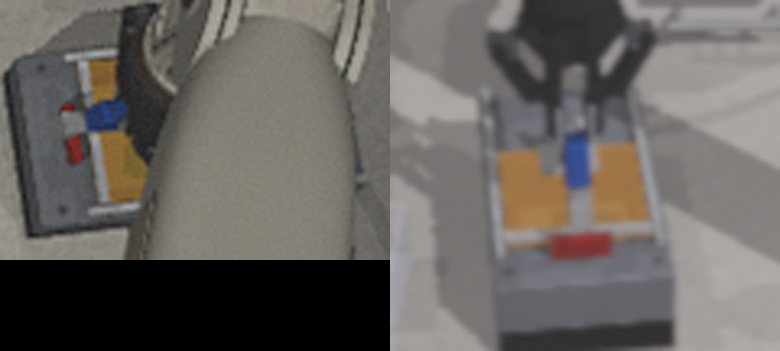

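Emit:
servo_tool([
  [0.02,0.02,0,0,0,0,1],
  [0.04,0.03,0,0,0,0,1],
  [0.06,0.03,0,0,0,0,1],
  [0.06,0.03,0,0,0,0,1],
])

```text
time: 5.72
tool_pos: [0.5679, -0.1661, 0.1689]
tcp_rot: [2.083, 2.343, -0.016]
ft_force: [8.7, -16.4, -14.1]
grip_width: 0.0174
gripper_force: 59.9
```

Emit:
servo_tool([
  [0.01,0.0,0.06,0,0,0,1],
  [0.02,0.0,0.12,0,0,0,1],
  [0.03,0.0,0.18,0,0,0,1],
  [0.04,0.0,0.18,0,0,0,1],
])

```text
time: 6.05
tool_pos: [0.5672, -0.1583, 0.1563]
tcp_rot: [2.084, 2.349, -0.005]
ft_force: [3.6, -6.5, -1.7]
grip_width: 0.0177
gripper_force: 62.4
```

Emit:
servo_tool([
  [0.0,0.0,0.03,0,0,0,1],
  [0.01,0.0,0.06,0,0,0,1],
  [0.01,0.0,0.06,0,0,0,1],
])

```text
time: 6.3
tool_pos: [0.5669, -0.1554, 0.1523]
tcp_rot: [-2.083, -2.351, 0.001]
ft_force: [1.3, -1.4, -0.2]
grip_width: 0.0175
gripper_force: 63.5
```

Emit:
servo_tool([
  [0.01,0.0,0.04,0,0,0,1],
  [0.02,0.0,0.08,0,0,0,1],
  [0.03,0.0,0.11,0,0,0,1],
  [0.03,0.0,0.11,0,0,0,1],
])

```text
time: 6.63
tool_pos: [0.5667, -0.1522, 0.1433]
tcp_rot: [-2.078, -2.354, -0.0]
ft_force: [0.5, 2.1, 2.4]
grip_width: 0.0173
gripper_force: 63.9
```

Emit:
servo_tool([
  [0,0,0.02,0,0,0,0.5],
  [0,0,0.02,0,0,0,0],
  [0,0,0.02,0,0,0,-0.5],
  [0,0,0.02,0,0,0,-1],
  [0,0,0,0,0,0,-1],
])

```text
time: 7.05
tool_pos: [0.5668, -0.1534, 0.1435]
tcp_rot: [-2.082, -2.352, 0.001]
ft_force: [-0.3, -0.1, -0.1]
grip_width: 0.0693
gripper_force: 0.0
```

Emit:
servo_tool([
  [0,0,0,0,0,0,-1],
  [0,0,-0.25,0,0,0,-1],
  [0,0,-0.5,0,0,0,-1],
  [0,0,-0.75,0,0,0,-1],
  [0,0,-1,0,0,0,-1],
])

```text
time: 7.47
tool_pos: [0.567, -0.1534, 0.2248]
tcp_rot: [-2.082, -2.352, 0.0]
ft_force: [-0.2, 0.6, 0.6]
grip_width: 0.0853
gripper_force: 0.0
```

Run:
```python
from h import *
np.set_printoptions(precision=4,suppress=True)
s=get_image("side");t=get_image("top")
a=cv2.cvtColor(t["img"],cv2.COLOR_RGB2BGR)[160:240,355:475];b=cv2.cvtColor(s["img"],cv2.COLOR_RGB2BGR)[90:180,230:330]
a=cv2.resize(a,(390,260),interpolation=cv2.INTER_CUBIC);b=cv2.resize(b,(390,351),interpolation=cv2.INTER_CUBIC)
c=np.zeros((351,780,3),np.uint8);c[:260,:390]=a;c[:,390:]=b
cv2.imwrite("pics/c5.png",c)
for q in(t,s):
  for n in("latch_grip","latch_nose"): print(n,[(d["at"],d["confidence"],onz(q,d["at"],.136 if n=="latch_grip" else .08)) for d in landmark_of(q,n)[:2]])
z=status.sense();print(z["tool_pos"],z["ft_force"],z["joint_pos"])
```

```text
latch_grip [([384.9, 198.6], 0.61, array([ 0.5635, -0.1522,  0.136 ]))]
latch_nose []
latch_grip [([280.8, 136.1], 0.5, array([ 0.5591, -0.1661,  0.136 ]))]
latch_nose [([275.8, 157.5], 0.59, array([ 0.5763, -0.128 ,  0.08  ]))]
[ 0.5665 -0.1532  0.2227] [ 0.2909  0.7106 -0.6019] [-0.2641  0.4193  0.2443  1.3978  0.      1.1852]
```

View pics/c5.png

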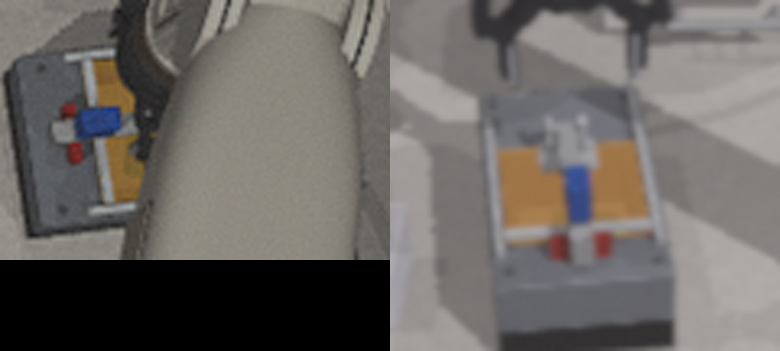

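In c5 the nose sits at (582,247) in front of the red striker with the bar level, so it is latched. The grip came to rest slightly further along than I calculated, so I'll regrip and push gently to confirm the cover is hard on its stop.

Emit:
servo_tool([
  [0,0,0.25,0,0,0,-1],
  [0,0,0.5,0,0,0,-1],
  [0,0,0.75,0,0,0,-1],
  [0,0,1,0,0,0,-1],
  [0,0,1,0,0,0,0],
])

```text
time: 8.18
tool_pos: [0.5632, -0.1523, 0.1379]
tcp_rot: [-2.076, -2.345, 0.008]
ft_force: [-0.9, 0.2, -0.4]
grip_width: 0.0755
gripper_force: 0.0
```

Emit:
servo_tool([
  [0,0,0,0,0,0,1],
  [0,0,0,0,0,0,1],
  [0,0,0,0,0,0,1],
  [0,0,0,0,0,0,1],
  [0,0,0,0,0,0,1],
])

```text
time: 8.6
tool_pos: [0.567, -0.1537, 0.1456]
tcp_rot: [2.082, 2.351, -0.001]
ft_force: [-3.7, 0.1, 5.1]
grip_width: 0.0164
gripper_force: 58.8
```

Emit:
servo_tool([
  [0.02,0,0,0,0,0,1],
  [0.04,0,0,0,0,0,1],
  [0.05,0,0,0,0,0,1],
  [0.05,0,0,0,0,0,1],
])

```text
time: 8.93
tool_pos: [0.5666, -0.1501, 0.1456]
tcp_rot: [2.082, 2.35, -0.001]
ft_force: [-3.9, -2.3, 7.0]
grip_width: 0.0168
gripper_force: 58.8
```

Emit:
servo_tool([
  [0.02,0,0,0,0,0,1],
  [0.04,0,0,0,0,0,1],
  [0.05,0,0,0,0,0,1],
  [0.05,0,0,0,0,0,1],
])

```text
time: 9.27
tool_pos: [0.5666, -0.1497, 0.1456]
tcp_rot: [2.081, 2.344, -0.008]
ft_force: [-3.1, -10.6, 4.0]
grip_width: 0.0165
gripper_force: 58.6
```

Emit:
servo_tool([
  [0.02,0,0,0,0,0,1],
  [0.03,0,0,0,0,0,1],
  [0.03,0,0,0,0,0,1],
])

```text
time: 9.52
tool_pos: [0.5666, -0.1496, 0.1456]
tcp_rot: [2.08, 2.34, -0.013]
ft_force: [-1.9, -15.7, 1.6]
grip_width: 0.0163
gripper_force: 58.6
```

Emit:
servo_tool([
  [-0.05,0,0,0,0,0,1],
  [-0.06,0,0,0,0,0,0.5],
  [-0.06,0,0,0,0,0,0],
  [-0.06,0,0,0,0,0,-1],
  [-0.06,0,0,0,0,0,-1],
])

```text
time: 9.93
tool_pos: [0.5666, -0.1471, 0.1437]
tcp_rot: [-2.081, -2.353, -0.001]
ft_force: [0.1, 1.3, -0.1]
grip_width: 0.0569
gripper_force: 0.0
```

Emit:
servo_tool([
  [0,0,0,0,0,0,-1],
  [0,0,-0.25,0,0,0,-1],
  [0,0,-0.5,0,0,0,-1],
  [0,0,-0.75,0,0,0,-1],
  [0,0,-1,0,0,0,-1],
])

```text
time: 10.35
tool_pos: [0.5664, -0.1472, 0.2245]
tcp_rot: [-2.081, -2.353, 0.0]
ft_force: [0.4, -0.5, -1.2]
grip_width: 0.0852
gripper_force: 0.0
```

Emit:
servo_tool([
  [0.15,0,0,0,0,-0.22,-1],
  [0.3,0,0,0,0,-0.44,-1],
  [0.45,0,0,0,0,-0.66,-1],
  [0.63,-0.01,0,0,0,-0.87,-1],
])

```text
time: 10.68
tool_pos: [0.5597, -0.0972, 0.2239]
tcp_rot: [1.49, 2.766, 0.0]
ft_force: [0.9, -0.3, -0.1]
grip_width: 0.0849
gripper_force: 0.0
```

Emit:
servo_tool([
  [0.14,0.07,0,0,0,-0.22,-1],
  [0.28,0.14,0,0,0,-0.44,-1],
  [0.42,0.21,0,0,0,-0.66,-1],
  [0.57,0.27,0,0,0,-0.87,-1],
])

```text
time: 11.02
tool_pos: [0.5528, -0.0467, 0.2238]
tcp_rot: [-0.826, -3.031, -0.0]
ft_force: [-0.2, 0.3, -0.8]
grip_width: 0.0854
gripper_force: 0.0
```

Emit:
servo_tool([
  [0.1,0.12,0,0,0,-0.22,-1],
  [0.2,0.24,0,0,0,-0.44,-1],
  [0.3,0.36,0,0,0,-0.66,-1],
  [0.4,0.49,0,0,0,-0.87,-1],
])

```text
time: 11.35
tool_pos: [0.5451, 0.0033, 0.2238]
tcp_rot: [-0.12, -3.139, -0.0]
ft_force: [-0.5, -0.0, -1.1]
grip_width: 0.0853
gripper_force: 0.0
```

Emit:
servo_tool([
  [0.03,0.15,0,0,0,-0.22,-1],
  [0.07,0.3,0,0,0,-0.44,-1],
  [0.1,0.45,0,0,0,-0.66,-1],
  [0.14,0.62,0,0,0,-0.87,-1],
])

```text
time: 11.68
tool_pos: [0.5382, 0.0535, 0.2238]
tcp_rot: [0.592, -3.085, -0.0]
ft_force: [-0.7, 1.2, -0.4]
grip_width: 0.0853
gripper_force: 0.0
```

Emit:
servo_tool([
  [-0.03,0.15,0,0,0,-0.22,-1],
  [-0.07,0.3,0,0,0,-0.44,-1],
  [-0.11,0.45,0,0,0,-0.66,-1],
  [-0.15,0.62,0,0,0,-0.87,-1],
])

```text
time: 12.02
tool_pos: [0.5312, 0.1041, 0.2238]
tcp_rot: [-1.273, 2.872, 0.0]
ft_force: [0.1, 0.3, -0.6]
grip_width: 0.0852
gripper_force: 0.0
```

Run:
```python
from h import *
np.set_printoptions(precision=4,suppress=True)
t=status.sense();r=t["tcp_rot"];print(t["time"],t["tool_pos"],np.degrees(2*np.arctan2(r[1],r[0]))%360,t["joint_pos"])
```

```text
12.0167 [0.5312 0.1041 0.2238] 227.8167011234325 [ 0.1934  0.3246  0.1085  1.3547  0.0002 -0.6411]
```

Emit:
servo_tool([
  [-0.1,0.12,0,0,0,-0.22,-1],
  [-0.2,0.24,0,0,0,-0.44,-1],
  [-0.3,0.36,0,0,0,-0.66,-1],
  [-0.39,0.48,0,0,0,-0.87,-1],
])

```text
time: 12.35
tool_pos: [0.5239, 0.1533, 0.2238]
tcp_rot: [1.889, -2.51, -0.001]
ft_force: [-0.4, -0.5, 0.3]
grip_width: 0.0852
gripper_force: 0.0
```

Emit:
servo_tool([
  [-0.14,0.07,0,0,0,-0.22,-1],
  [-0.28,0.13,0,0,0,-0.44,-1],
  [-0.42,0.2,0,0,0,-0.66,-1],
  [-0.56,0.26,0,0,0,-0.87,-1],
  [-0.56,0.26,0,0,0,-0.87,-1],
])

```text
time: 12.77
tool_pos: [0.5164, 0.2032, 0.2237]
tcp_rot: [-2.405, 2.02, 0.001]
ft_force: [0.1, -0.6, -1.3]
grip_width: 0.0856
gripper_force: 0.0
```

Run:
```python
from h import *
np.set_printoptions(precision=4,suppress=True)
t=status.sense();r=t["tcp_rot"];print(t["time"],t["tool_pos"],np.degrees(2*np.arctan2(r[1],r[0]))%360,t["joint_pos"])
s=get_image("side");save(s,"c6.png",(245,180,345,280),6);T=t["tool_pos"]
print([(proj(s,X)-[245,180])*6 for X in (T,[T[0],T[1],.11],[T[0],T[1],.124])])
q=get_image("top");print([(d["at"],d["confidence"],onz(q,d["at"],.11)) for d in landmark_of(q,"dial_grip")[:2]],[(d["at"],d["confidence"],onz(s,d["at"],.11)) for d in landmark_of(s,"dial_grip")[:2]])
print([(d["at"],d["confidence"],onz(q,d["at"],0)) for d in landmark_of(q,"curing_box")[:1]])
```

```text
12.7667 [0.5164 0.2032 0.2237] 279.9510724327853 [ 0.3744  0.352   0.1473  1.3659  0.001  -1.3701]
[array([307.8082, 108.4043]), array([307.0769, 292.0604]), array([307.161 , 270.9614])]
[([242.2, 298.5], 0.91, array([0.3069, 0.2336, 0.11  ]))] [([380.4, 235.0], 0.91, array([0.2987, 0.228 , 0.11  ]))]
[([403.4, 203.1], 0.65, array([ 0.5747, -0.2347,  0.    ]))]
```

View pics/c6.png

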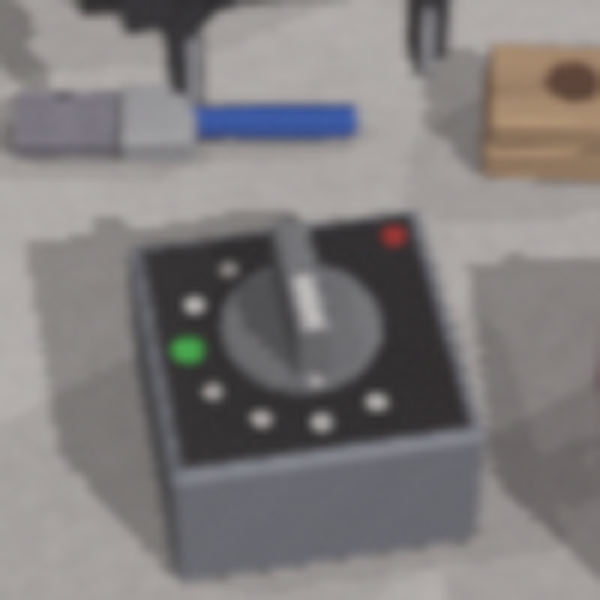

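c6 shows the pointer and disc mark (315,380) at the second dot (321,422) and the green dot at (188,350). The open fingers are in line with the bar, so I descend and grip.

Emit:
servo_tool([
  [0.02,-0.01,0.25,0,0,0,-1],
  [0.02,-0.01,0.5,0,0,0,-1],
  [0.02,-0.01,0.7,0,0,0,-1],
  [0.02,-0.01,0.7,0,0,0,-1],
])

```text
time: 13.35
tool_pos: [0.5158, 0.1979, 0.1644]
tcp_rot: [2.394, -2.025, -0.005]
ft_force: [-0.2, -0.2, -0.8]
grip_width: 0.0857
gripper_force: 0.0
```

Emit:
servo_tool([
  [0,0,0.25,0,0,0,-1],
  [0,0,0.45,0,0,0,-1],
  [0,0,0.6,0,0,0,-1],
  [0,0,0.67,0,0,0,-1],
  [0,0,0.67,0,0,0,-1],
])

```text
time: 13.77
tool_pos: [0.5175, 0.1989, 0.1137]
tcp_rot: [2.398, -2.027, -0.001]
ft_force: [0.3, -0.3, 0.1]
grip_width: 0.086
gripper_force: 0.0
```

Emit:
servo_tool([
  [0,0,0,0,0,0,-0.3],
  [0,0,0,0,0,0,0.3],
  [0,0,0,0,0,0,1],
  [0,0,0,0,0,0,1],
  [0,0,0,0,0,0,1],
])

```text
time: 14.18
tool_pos: [0.5184, 0.1997, 0.115]
tcp_rot: [-2.4, 2.026, -0.001]
ft_force: [-0.5, 0.5, -0.2]
grip_width: 0.0261
gripper_force: 0.0
```

Emit:
servo_tool([
  [0,0,0,0,0,0,1],
  [0,0,0,0,0,0,1],
  [0,0,0,0,0,0,1],
  [0,0,0,0,0,0,1],
  [0,0,0,0,0,0,1],
])

```text
time: 14.6
tool_pos: [0.5194, 0.1998, 0.1152]
tcp_rot: [-2.398, 2.025, -0.003]
ft_force: [4.2, 0.6, 3.9]
grip_width: 0.0136
gripper_force: 60.2
```

```bash
cat > st.py <<'E'
from h import *
np.set_printoptions(precision=4,suppress=True)
t=status.sense();r=t["tcp_rot"];print(t["time"],t["tool_pos"],np.degrees(2*np.arctan2(r[1],r[0]))%360,t["joint_pos"],t["ft_force"],t["torque"],t["grip_width"])
E
python3 st.py
```

```text
14.6 [0.5194 0.1998 0.1152] 279.6538656255715 [ 0.3675  0.4205 -0.0421  1.1049 -0.0004 -1.3718] [4.1983 0.6027 3.9471] [ 0.0319 -0.954  -0.0327] 0.013572869076588874
```

Emit:
servo_tool([
  [0,-0.01,0,0,0,0.2,1],
  [0,-0.01,0,0,0,0.4,1],
  [0,-0.01,0,0,0,0.6,1],
  [0,-0.01,0,0,0,0.8,1],
  [0,-0.01,0,0,0,1,1],
])

```text
time: 15.02
tool_pos: [0.5171, 0.2001, 0.1151]
tcp_rot: [1.788, -2.581, -0.004]
ft_force: [-3.8, -0.3, 10.0]
grip_width: 0.0136
gripper_force: 60.9
```

```bash
python3 st.py
```

```text
15.0167 [0.5171 0.2001 0.1151] 249.4050885411221 [ 0.3679  0.4208 -0.0418  1.1104  0.0022 -0.8434] [-3.8362 -0.2706  9.9684] [0.1356 0.8388 0.0969] 0.01357719372796142
```

Emit:
servo_tool([
  [0,0,0,0,0,0.2,1],
  [0,0,0,0,0,0.4,1],
  [0,0,0,0,0,0.6,1],
  [0,0,0,0,0,0.8,1],
  [0,0,0,0,0,1,1],
])

```text
time: 15.43
tool_pos: [0.5151, 0.2015, 0.1151]
tcp_rot: [1.06, -2.952, -0.01]
ft_force: [-8.9, 4.1, 11.7]
grip_width: 0.0133
gripper_force: 61.2
```

Emit:
servo_tool([
  [0,0,0,0,0,0.2,1],
  [0,0,0,0,0,0.4,1],
  [0,0,0,0,0,0.6,1],
  [0,0,0,0,0,0.8,1],
  [0,0,0,0,0,0.96,1],
])

```text
time: 15.85
tool_pos: [0.5141, 0.2035, 0.1151]
tcp_rot: [0.295, -3.12, -0.014]
ft_force: [-10.5, 9.4, 12.2]
grip_width: 0.0134
gripper_force: 61.2
```

Emit:
servo_tool([
  [0,0,0,0,0,0,1],
  [0,0,0,0,0,0,1],
])

```text
time: 16.02
tool_pos: [0.5141, 0.2036, 0.1152]
tcp_rot: [0.302, -3.119, -0.014]
ft_force: [-10.2, 8.8, 11.6]
grip_width: 0.0137
gripper_force: 61.2
```

```bash
python3 st.py
```

```text
16.0167 [0.5141 0.2036 0.1152] 191.06272559617656 [ 0.3711  0.4201 -0.043   1.1126  0.0107  0.178 ] [-10.1534   8.7783  11.6198] [2.0702 2.173  0.0273] 0.013700589589939268
```

Emit:
servo_tool([
  [0,0,0,0,0,0,0.5],
  [0,0,0,0,0,0,0],
  [0,0,0,0,0,0,-0.5],
  [0,0,0,0,0,0,-1],
  [0,0,0,0,0,0,-1],
])

```text
time: 16.43
tool_pos: [0.5185, 0.1991, 0.1137]
tcp_rot: [0.296, -3.126, 0.001]
ft_force: [0.6, -0.5, -0.9]
grip_width: 0.0692
gripper_force: 0.0
```

Emit:
servo_tool([
  [0,0,0,0,0,0,-1],
  [0,0,-0.25,0,0,0,-1],
  [0,0,-0.5,0,0,0,-1],
  [0,0,-0.75,0,0,0,-1],
  [0,0,-1,0,0,0,-1],
])

```text
time: 16.85
tool_pos: [0.5187, 0.1993, 0.1949]
tcp_rot: [0.297, -3.127, 0.0]
ft_force: [0.1, -0.1, 0.1]
grip_width: 0.0854
gripper_force: 0.0
```

Emit:
servo_tool([
  [0.1,0,-0.2,0,0,0,-1],
  [0.3,0,-0.4,0,0,0,-1],
  [0.6,0,-0.4,0,0,0,-1],
  [1,0,-0.4,0,0,0,-1],
])

```text
time: 17.18
tool_pos: [0.4415, 0.1847, 0.2272]
tcp_rot: [-0.295, 3.124, 0.001]
ft_force: [-0.2, 0.4, 0.6]
grip_width: 0.0853
gripper_force: 0.0
```

Emit:
servo_tool([
  [0.3,0,0,0,0,0,-1],
  [0.6,0,0,0,0,0,-1],
  [0.8,0,0,0,0,0,-1],
  [1,0,0,0,0,0,-1],
])

```text
time: 17.52
tool_pos: [0.3605, 0.169, 0.2264]
tcp_rot: [-0.297, 3.127, -0.0]
ft_force: [0.2, 1.0, 0.3]
grip_width: 0.0852
gripper_force: 0.0
```

```bash
python3 st.py
python3 - <<'E'
from h import *
s=get_image("side");t=get_image("top")
I=lambda p,l,tt,r,b,f:cv2.resize(cv2.cvtColor(p["img"],cv2.COLOR_RGB2BGR)[tt:b,l:r],None,fx=f,fy=f,interpolation=cv2.INTER_CUBIC)
a=I(s,230,90,350,285,3);b=I(t,215,160,475,255,1.6)
c=np.zeros((585,780,3),np.uint8);c[:a.shape[0],:a.shape[1]]=a;c[:b.shape[0],364:364+b.shape[1]]=b
cv2.imwrite("pics/c7.png",c)
E
```

```text
17.5167 [0.3605 0.169  0.2264] 190.8464713335454 [ 0.4384  0.0391 -0.2369  1.2947 -0.0001  0.2491] [0.2075 0.9946 0.2806] [ 0.0013 -0.0307  0.0183] 0.08521420502935634
```

View pics/c7.png

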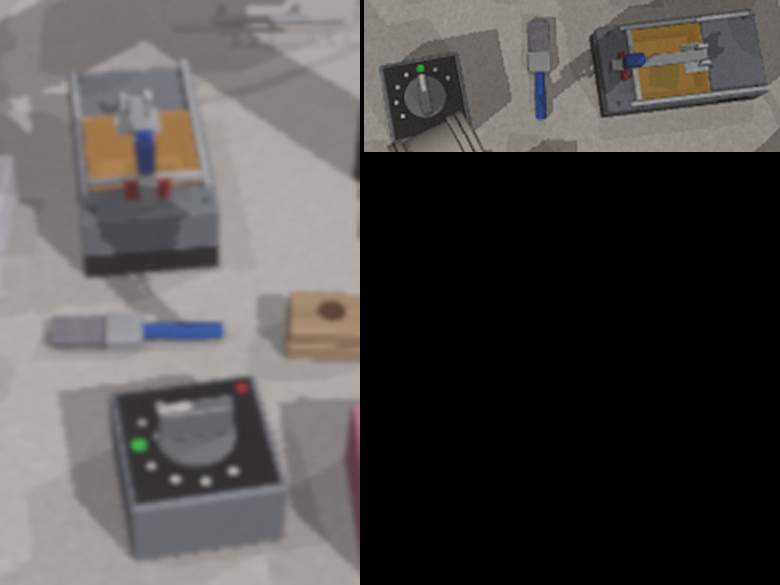

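The pointer stands at the green dot: in the top view it runs from (424,95) to (421,72), and the dot is at (420,69). The cover is shut, with the nose over and behind the striker at (620,64). The arm is clear of everything, so I'm handing in.

```bash
python3 -c "
from cell import env
print(env.hand_in())"
```

```text
the job is handed in; nothing more can be done
None
```

The job is handed in at about 18 s: the cover is pushed hard against its stop, the latch bar is down behind the striker, and the selector is turned three clicks clockwise to the green dot; nothing else was moved, and no verdict came back.

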